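# Shut off the water filter and park its spout over the drip bowl

### The job

Put the bench-top water filter out of use: first shut the stop valve in its feed pipe by pushing the lever round clockwise with a fingertip until it is at its stop, square to the pipe. Then push the filter's swan-neck spout sideways with a fingertip until its outlet hangs over the middle of the small handleless bowl, so that it drips there and not in the handled mug. Grasp and lift nothing, and leave the bowl, the mug and the other things on the worktop where they stand.

Things in the scene. Friction and masses are not known exactly. Their poses are not given: they have to be found in the camera images.
- valve_lever (a joint): angle of the valve's lever, rad. 0 = open: the lever lies in line with the feed pipe and points away from the filter column. It turns clockwise seen from above, in a level plane; 1.571 = shut: at its stop, square to the pipe. Starts partly closed, between 0.2 and 0.6. Friction holds it where it is left (about 0.1 N m); no spring.
- valve: the stop valve, fixed: a small brass body in the filter's steel feed pipe, about 0.2 m right of the column. Pipe 12 mm thick, centre 46 mm above the worktop, running straight to the column; on the other side it bends down to the worktop 59 mm from the valve's axis, below the open lever. All but stem (16 mm thick) and lever is below 65 mm. Origin on the worktop; +y along the pipe to the column; shut lever points to -x
- lever_pivot (a point): a fixed point on the lever's upright axis of turning (the valve's stem), at the mid height of the lever, 88 mm above the worktop. Behind it, from about x = 0.72 on, stands a fixed wire rack 0.16 m high with jars on it: keep the hand clear of it
- lever_end (a point): the outer end of the lever, 85 mm from the pivot axis, mid height. The outer 55 mm of the lever is a grey sleeve 16 mm wide and 14 mm high (81 to 95 mm above the worktop); the inner part is a flat steel strip 12 mm wide, 4 mm high. Moves with the lever
- filter_spout (a joint): angle of the filter's swan-neck spout about its upright axis, rad, counter-clockwise seen from above positive, range -1.57 to 1.57. Starts between -0.15 and 0.15, with the outlet between bowl and mug. Very light friction (0.03 N m) holds it where it is left; no spring.
- spout_axis (a point): a fixed point on the spout's upright axis of turning, 175 mm above the worktop. The filter is a white upright column about 100 mm across and 302 mm tall on a round black foot 120 mm across, fixed to the worktop; the column's axis lies 58 mm from the spout's axis, on the side away from the spout (162 degrees round from the outlet at spout angle 0)
- outlet (a point): centre of the open end of the thin chrome spout, 134 mm from the spout's axis and 175 mm above the worktop; moves with the spout. The tube is about 10 mm thick; its last part hangs from z = 202 to 174 mm; it arches back, top at 210 mm, and comes down at its axis beside the column
- drip_bowl: small plain white handleless bowl, outside 100 mm across the rim, 50 mm high, wall 4 mm, mass about 0.3 kg, loose; origin at the centre of its underside. Stands under the arc of the outlet, either at the left (spout angle about -0.85) or at the right (about +0.7); the mug stands at the other place
- mug: tall decorated mug with a handle, body 80 mm across, 98 mm high, loose; origin at the centre of its underside's overall length of 118 mm with the handle (body's axis 17 mm from it at -x, handle at +x)
- toothpicks: small clear jar of toothpicks with a round lid, 45 mm across, 87 mm high, standing under the spout between bowl and mug; loose; origin at the centre of its underside
- shaker_red: round salt drum, 55 mm across, 111 mm high, at the front edge on the left; loose; origin at the centre of its underside
- flat_box: flat carton, 92x55x40 mm high, right front; loose; origin at the centre of its underside
- pill_jar: small white jar with a ribbed lid, 54 mm across, 96 mm high, right front; loose; origin at the centre of its underside
- teaspoon: steel teaspoon, 137 mm long, lying at the front edge; loose; origin at the centre of its underside

How it is judged:
On the way, in this order (a step that is already met when the one before it is completed fails the run):
1. the valve's lever is pushed round to its stop, square to the pipe (value of joint valve_lever above 1.45 rad), for 0.2 s.
2. the spout is swung until its outlet is over the middle of the bowl (horizontal distance between outlet and drip_bowl below 0.025 m), for 0.2 s.
At the end, for the whole second after the job is handed in: The lever is shut (within 0.12 rad of its stop), the outlet is within 25 mm horizontally of the bowl's centre, lever and spout are at rest, and bowl and mug stand upright within 20 mm of where they were (value of joint valve_lever above 1.45 rad and horizontal distance between outlet and drip_bowl below 0.025 m and velocity of joint filter_spout between -0.05 and 0.05 rad/s and velocity of joint valve_lever between -0.05 and 0.05 rad/s and distance of each of drip_bowl, mug from where it was at the start of the episode below 0.02 m and angle between each of drip_bowl, mug's own z axis and vertical below 0.1 rad); the robot touches nothing.
It fails at once if the bowl or the mug is pushed more than 20 mm from its place, lifted or tipped (distance of any of drip_bowl, mug from where it was at the start of the episode above 0.02 m or height (world z) of any of drip_bowl, mug above 0.012 m or angle between any of drip_bowl, mug's own z axis and vertical above 0.3 rad).
It fails at once if another thing on the worktop is displaced by more than 30 mm (distance of any of toothpicks, shaker_red, flat_box, pill_jar, teaspoon from where it was at the start of the episode above 0.03 m).
It also fails if it takes over 53 s, if anything falls off the work surface, if the arm or the gripper's body presses on something with over 40 N, if the wrist force passes 120 N, or if a joint passes its speed limit or range.

### The arm

A 6-joint arm with a two-finger parallel gripper is mounted at the origin on a cart in front of the work surface, level with it; the furniture and walls round the work are solid. World frame = base frame: x ahead of the robot, y to its left, z up, the work surface at z = 0. Lengths are in m, angles in rad, forces in N, time in s.
With the tool pointing down it reaches from about 0.35 to 0.975 m from the base axis. Payload 4.9 kg.
Tool frame: the origin (TCP) lies on the centre line of the jaws, within the pads' length; the fingertips stand 14 mm ahead of it and the grasp point (between the pads) lies 5 mm behind it (manip.nose_length is the distance from the TCP to the fingertips, in m); z points along the fingers, y is the line along which they close (so a half turn about z gives the same grasp; the last joint's range is limited). The gripper opens to 85 mm and grips with 20 to 120 N. Pads are 22 mm wide; open, the fingers measure 114 mm over their backs; the gripper's body (76 mm by 85 mm) begins 54 mm behind the grasp point. The pads swing forward as they close: fully open they stand 13 mm farther back than shut.
Start: joints at [-1.335, 0.053, 1.613, -0, 1.476, -0.119], TCP at [0.217, -0.586, 0.245] pointing down, gripper open.
Joint ranges: [-3.01, 3.01], [-1.01, 2.22], [0.06, 2.58], [-1.02, 4.17], [0.09, 2.62], [-3.14, 3.14]. Speed limits (rad/s): [2.57, 2.57, 3.14, 3.14, 3.14, 3.14].

### API

Orientations are given as a unit quaternion [w, x, y, z].
In Python, from plant import manip, imaging gives the robot as it stands.
- The arm moves only by the tool play_rows, never from a script. Its argument "commands" is a list of rows, each a list of 6 numbers: the shift along the tool's x, y, z in mm, then the turn, a rotation vector about the tool's x, y, z in degrees. A call has 1 to 5 rows; each row shifts and turns the commanded pose from where the row before left it, along the tool's axes as they then stand; what a row does not reach is not made up. A row lasts 1/12 s, in which the tool goes at most 41.7 mm and 7.16 degrees, less where a joint would pass 70% of its speed; a pose out of reach is approached as far as the arm can. A call is refused whole if a number of a shift passes 41.7 or a number of a turn 7.16, either way. A call with a gripper value outside its range is refused whole. "hand" is the finger opening in mm, from 0 to 85.4, set as the call begins (left out, the last holds). The fingers move at their own pace and stop on an object; the grip force is fixed at half the most. Time passes only in rows, so rows that do not move let the fingers close. It gives the time, the measured TCP pose, the force, the opening and the grip force at its end, in the units of the state.
- manip.state(): the state, without advancing time (a new reading comes with each control period).
- imaging.grab_frame(name): name is "scene" or "top" or "wrist"; returns a dict with "image" (480x640x3 uint8, red, green, blue), "fx", "fy", "cx", "cy" (pixels), "R" (3x3) and "t" (3): a world point X has camera coordinates R X + t; the wrist camera has in their place "mount" (4x4, takes a point from camera to tool coordinates, whose origin is the TCP and whose axes are the flange's). Camera axes: x right, y down, z forward; pixel columns grow to the right and rows downward; lengths in m; the calibration is good to about 2 mm. A picture is of the moment at which its call begins: read the wrist's pose just before it. There is no depth.
- manip.job_done(): hands the job in; it is judged then, once.
The state is a dict: "time": time; "joint_pos": joint angles; "joint_vel": joint speeds; "joint_efforts": joint torques, N m; "tool_pos": TCP position; "tool_rot": TCP orientation; "contact_force": force on the tool from outside, world axes, zero at the start; "ft_torque": the same for the moment, N m; "gripper_width": opening from 0.0 (shut) to 1.0 (fully open); "grasp_force": force on a finger pad.
Only numpy, scipy, OpenCV 4.12 (cv2) and the standard library are available. Lean on these libraries where they do the work, as an engineer would, in place of code of your own. Each camera call takes 0.05 s, during which the arm holds its last target. There are 200 camera calls.

## Working session

There is one attempt and no reset: what is moved stays moved. The work goes in short steps, Python scripts to look and compute and a tool call to move; the robot and the scene stay as the last step left them, time stands still between calls to the robot, and variables do not carry over. Pictures are saved under pics/ and viewed, at most 10 in all, crops included, and the job is handed in when it is done.

Besides the shell and the picture viewer there is one more tool, called as a command line: name --pt "numbers of a row" for each row, then --argument value for the rest. play_rows: Moves the arm, as the interface text tells. Its arguments: {"type":"object","properties":{"commands":{"type":"array","items":{"type":"array","items":{"type":"number"}}},"hand":{"type":"number"}},"required":["commands"]}

```bash
mkdir -p pics
python3 - <<'E'
from plant import manip, imaging
import cv2,numpy as np
for n in("scene","top"):
    f=imaging.grab_frame(n); cv2.imwrite(f"pics/{n}0.png",f["image"][:,:,::-1])
    np.savez(f"{n}0.npz",**f); print(n,f["fx"],f["cx"],f["cy"],-f["R"].T@f["t"],f["R"].round(3).tolist())
print(manip.state(),manip.nose_length)
E
```

```text
scene 524.3155413934187 322.34518695040157 243.26986106527113 [-0.10603022  0.67403154  0.7586963 ] [[-0.769, -0.639, 0.009], [-0.367, 0.43, -0.825], [0.523, -0.638, -0.565]]
top 601.3345171472121 323.22562272115294 238.71327355310837 [ 0.35613262 -0.08589355  1.43193402] [[0.006, -1.0, -0.0], [-0.996, -0.006, -0.085], [0.085, 0.001, -0.996]]
{'time': 0.1, 'joint_pos': array([-1.33500689e+00,  5.33288869e-02,  1.61415176e+00, -4.73819487e-05,
        1.47600743e+00, -1.19001567e-01]), 'joint_vel': array([ 0.00028758,  0.00132826, -0.00476336,  0.00176737,  0.0002124 ,
        0.00104677]), 'joint_efforts': array([-4.35214197e-04, -3.94906104e+01, -3.71362925e+01, -1.04637666e-04,
        3.94812261e-03, -5.23751325e-06]), 'tool_pos': array([ 0.21698238, -0.58555142,  0.2441653 ]), 'tool_rot': array([-9.44716090e-04,  9.84305795e-01,  1.76468701e-01, -7.88512298e-05]), 'contact_force': array([ 0.17296631, -0.31889153,  0.18179071]), 'ft_torque': array([0.01792762, 0.06409861, 0.0211483 ]), 'grasp_force': 0.0, 'gripper_width': 0.9980007248021157} 0.014
```

View pics/scene0.png

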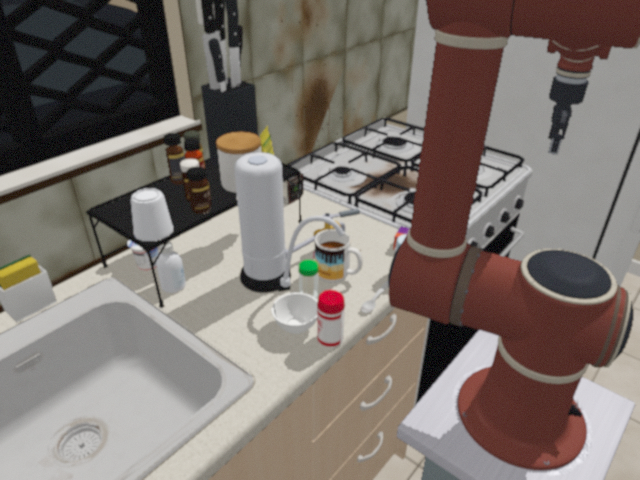

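View pics/top0.png

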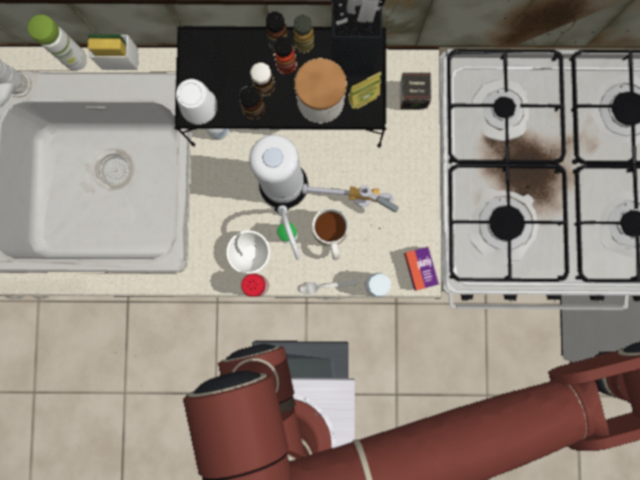

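The bowl is on the left (top px 248,252) and the mug on the right (330,228). The lever runs from about (363,193) to (397,208), and the spout from (283,210) to (297,256). I'll zoom in on these.

```bash
cat > h.py <<'E'
import numpy as np
def ray(f,u,v,z):
    d=f["R"].T@np.array([(u-f["cx"])/f["fx"],(v-f["cy"])/f["fy"],1]); c=-f["R"].T@f["t"]
    return (c+d*(z-c[2])/d[2]).round(4)
def proj(f,X):
    p=f["R"]@np.array(X)+f["t"]; return (f["fx"]*p[0]/p[2]+f["cx"]).round(1),(f["fy"]*p[1]/p[2]+f["cy"]).round(1)
E
python3 - <<'E'
import cv2,numpy as np
from h import *
f=np.load("top0.npz"); im=f["image"][:,:,::-1]
cv2.imwrite("pics/topc.png",cv2.resize(im[165:305,215:415],None,fx=4,fy=4,interpolation=cv2.INTER_CUBIC))
for n,u,v,z in [("pivot",363,193,.088),("end",397,208,.095),("axis",283,210,.2),("out",297,256,.175),("bowl",248,252,.05),("mug",330,226,.098),("box",422,268,.04),("pill",379,285,.096),("tooth",287,231,.087),("red",253,285,.111)]: print(n,ray(f,u,v,z))
E
```

```text
pivot [ 0.5755 -0.1738  0.088 ]
end [ 0.5408 -0.2495  0.095 ]
axis [ 0.5208 -0.0013  0.2   ]
out [ 0.4273 -0.03    0.175 ]
bowl [0.443  0.0885 0.05  ]
mug [ 0.4991 -0.0995  0.098 ]
box [ 0.4088 -0.3134  0.04  ]
pill [ 0.3685 -0.2087  0.096 ]
tooth [ 0.4884 -0.0031  0.087 ]
red [0.3668 0.0686 0.111 ]
```

View pics/topc.png

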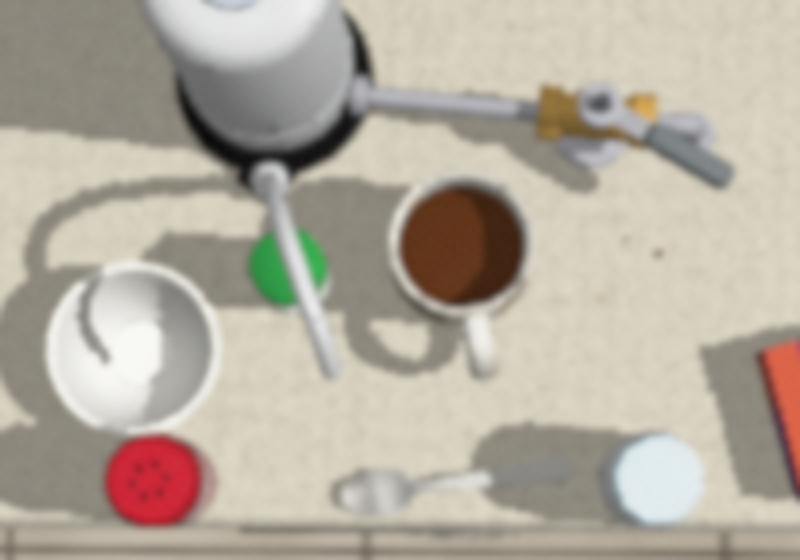

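Run:
```python
from h import *
f=np.load("top0.npz"); 
P=ray(f,365,190.75,.095);E=ray(f,395.5,208,.095);B=ray(f,248.25,251.75,.05)
p1=ray(f,215+365/4,165+93/4,.052);p2=ray(f,215+530/4,165+110/4,.052)
A=ray(f,282,209.5,.2);O=ray(f,298,257.5,.195)
print("P",P,"E",E,np.linalg.norm(P-E),"lever dir",np.degrees(np.arctan2(*(E-P)[1::-1])),"pipe dir",np.degrees(np.arctan2(*(p2-p1)[1::-1])))
print("A",A,"O",O,np.linalg.norm((A-O)[:2]),"B",B,np.linalg.norm((A-B)[:2]),"ang",np.degrees(np.arctan2(*(O-A)[1::-1])),np.degrees(np.arctan2(*(B-A)[1::-1])))
g=np.load("scene0.npz")
for n,X in dict(P=P,E=E,A=A,O=O,B=B).items(): print(n,proj(g,X))
cv=__import__("cv2"); im=g["image"][:,:,::-1]
cv.imwrite("pics/scc.png",cv.resize(im[190:350,225:385],None,fx=3.7,fy=3.7,interpolation=cv.INTER_CUBIC))
```

```text
P [ 0.5795 -0.1778  0.095 ] E [ 0.5408 -0.2462  0.095 ] 0.07858912138457844 lever dir -119.50072462349921 pipe dir -95.6690959428319
A [0.5218 0.0008 0.2   ] O [ 0.4231 -0.033   0.195 ] 0.10432703388863317 B [0.4435 0.0879 0.05  ] 0.11712087772895151 ang -161.09613589736068 131.95448659878417
P (np.float64(326.9), np.float64(214.6))
E (np.float64(356.5), np.float64(209.0))
A (np.float64(294.2), np.float64(214.7))
O (np.float64(342.3), np.float64(226.8))
B (np.float64(295.5), np.float64(308.1))
```

View pics/scc.png

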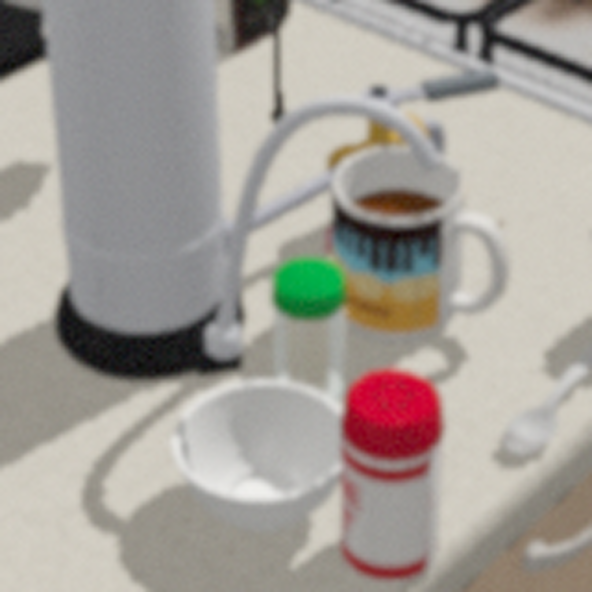

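The scene crop shows the spout's riser foot at scene px (285,282) and its outlet at about (344,234). So the top-view pixel (282,209) is the riser's foot, low down, and I'll recompute the axis from that.

Run:
```python
from h import *
import cv2
f=np.load("top0.npz");g=np.load("scene0.npz")
def tri(a,b):
    M=[np.c_[np.diag([x["fx"],x["fy"],1]),[0,0,0]] for x in(f,g)]
    K=lambda x:np.array([[x["fx"],0,x["cx"]],[0,x["fy"],x["cy"]],[0,0,1]])
    X=cv2.triangulatePoints(K(f)@np.c_[f["R"],f["t"]],K(g)@np.c_[g["R"],g["t"]],np.float64(a),np.float64(b)).ravel();return X[:3]/X[3]
print("stem",tri((365,190.75),(225+378/3.7,190+92/3.7)),"end",tri((395.5,208),(225+490/3.7,190+78/3.7)))
print("out",tri((298,257.5),(225+440/3.7,190+165/3.7)))
for z in(.02,.04,.06): print(z,ray(f,282,209.5,z),ray(g,225+224/3.7,190+335/3.7,z))
O=ray(f,298,257.5,.178);B=ray(f,248.25,251.75,.05)
for z in(.02,.04,.06):
    A=ray(f,282,209.5,z);print(A,np.linalg.norm((A-O)[:2]),np.linalg.norm((A-B)[:2]))
print(O,B)
```

```text
stem [ 0.57940031 -0.17804271  0.09415548] end [ 0.54060885 -0.24764604  0.08850426]
out [ 0.42224852 -0.03343407  0.17698468]
0.02 [0.5461 0.0134 0.02  ] [0.5465 0.0084 0.02  ]
0.04 [0.5434 0.012  0.04  ] [0.5288 0.0264 0.04  ]
0.06 [0.5407 0.0106 0.06  ] [0.5112 0.0444 0.06  ]
[0.5461 0.0134 0.02  ] 0.1303371397568629 0.1267951497495074
[0.5434 0.012  0.04  ] 0.1273184982632139 0.12546242465375837
[0.5407 0.0106 0.06  ] 0.12430096540252611 0.12418989491903112
[ 0.424  -0.0322  0.178 ] [0.4435 0.0879 0.05  ]
```

play_rows --pt "0 0 0 0 0 6.8" --pt "0 0 0 0 0 6.8" --pt "0 0 0 0 0 6.7" --pt "0 0 0 0 0 0" --hand 0

```text
time: 0.43
tool_pos: [0.217, -0.5857, 0.2446]
tool_rot: [-0.001, 1.0, -0.001, -0.0]
contact_force: [-0.1, -0.4, -0.2]
gripper_width: 0.452
grasp_force: 0.0
```

play_rows --pt "29 -26 0 0 0 0" --pt "29 -26 0 0 0 0" --pt "29 -26 0 0 0 0" --pt "29 -26 0 0 0 0" --pt "29 -26 0 0 0 0"

```text
time: 0.85
tool_pos: [0.3629, -0.4545, 0.245]
tool_rot: [-0.0, 1.0, 0.002, -0.0]
contact_force: [0.5, 0.0, -0.2]
gripper_width: 0.002
grasp_force: 0.0
```

play_rows --pt "29 -26 0 0 0 0" --pt "29 -26 0 0 0 0" --pt "29 -26 0 0 0 0" --pt "29 -26 0 0 0 0" --pt "29 -26 0 0 0 0"

```text
time: 1.27
tool_pos: [0.508, -0.3242, 0.2451]
tool_rot: [-0.0, 1.0, 0.002, -0.0]
contact_force: [-0.7, -1.2, -0.1]
gripper_width: 0.001
grasp_force: 0.0
```

play_rows --pt "29 -26 0 0 0 0" --pt "29 -26 0 0 0 0" --pt "19 -19 0 0 0 0" --pt "0 0 0 0 0 0" --pt "0 0 0 0 0 0"

```text
time: 1.68
tool_pos: [0.5844, -0.2537, 0.2447]
tool_rot: [-0.0, 1.0, 0.003, -0.001]
contact_force: [-0.3, -0.6, 0.4]
gripper_width: 0.002
grasp_force: 0.0
```

Run:
```python
from plant import manip, imaging
import cv2
s=manip.state();print(s["tool_pos"],s["tool_rot"])
f=imaging.grab_frame("wrist"); cv2.imwrite("pics/w1.png",f["image"][:,:,::-1])
print(f["fx"],f["mount"].round(4).tolist())
```

```text
[ 0.58442372 -0.25372954  0.24467441] [-8.58780156e-05  9.99996069e-01  2.73580111e-03 -6.08956112e-04]
406.52782966330557 [[-0.0003, -0.9567, -0.2912, 0.0746], [1.0, -0.0005, 0.0007, 0.0006], [-0.0008, -0.2912, 0.9567, -0.1275], [0.0, 0.0, 0.0, 1.0]]
```

View pics/w1.png

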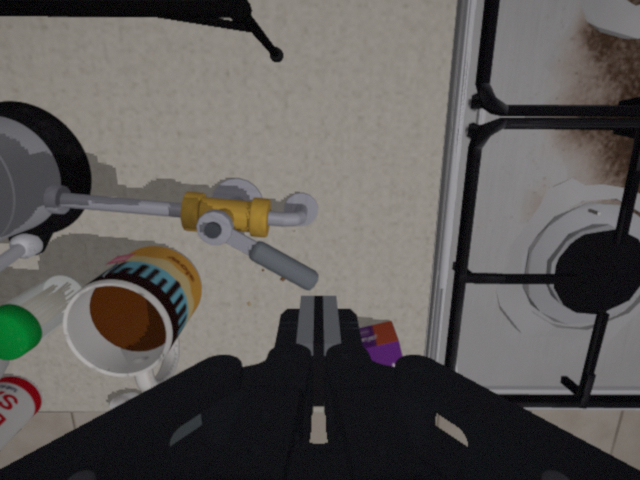

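The wrist view shows the stem at (213,227) and the sleeve end at (308,279), agreeing with the estimate to about 4 mm. The fingertip is on the trailing side of the lever, so I'll descend.

play_rows --pt "0 0 35 0 0 0" --pt "0 0 35 0 0 0" --pt "0 0 35 0 0 0" --pt "0 0 25 0 0 0" --pt "0 0 12 0 0 0"

```text
time: 2.15
tool_pos: [0.5803, -0.2549, 0.0983]
tool_rot: [-0.002, 1.0, -0.0, -0.003]
contact_force: [-0.4, 0.5, -0.1]
gripper_width: 0.003
grasp_force: 0.0
```

play_rows --pt "0 0 7 0 0 0" --pt "-6 -2 0 0 0 0" --pt "-8 -3 0 0 0 0" --pt "-8 -3 0 0 0 0" --pt "0 0 0 0 0 0"

```text
time: 2.57
tool_pos: [0.5617, -0.2471, 0.0985]
tool_rot: [0.001, 1.0, 0.0, 0.001]
contact_force: [0.7, 0.6, 0.8]
gripper_width: -0.003
grasp_force: 0.0
```

play_rows --pt "-5 -3 3 0 0 0" --pt "-5 -3 0 0 0 0" --pt "-5 -3 0 0 0 0" --pt "-5 -3 0 0 0 0" --pt "-5 -4 0 0 0 0"

```text
time: 2.98
tool_pos: [0.5367, -0.2306, 0.0935]
tool_rot: [0.0, 1.0, 0.0, 0.0]
contact_force: [2.3, -1.0, -0.3]
gripper_width: -0.001
grasp_force: 0.9
```

play_rows --pt "-5 -4 0 0 0 0" --pt "-4 -4 0 0 0 0" --pt "-4 -5 0 0 0 0" --pt "-3 -5 0 0 0 0" --pt "-3 -5 0 0 0 0"

```text
time: 3.4
tool_pos: [0.5174, -0.2074, 0.0932]
tool_rot: [-0.0, 1.0, 0.0, -0.0]
contact_force: [1.6, -1.5, -0.1]
gripper_width: 0.0
grasp_force: 0.8
```

play_rows --pt "-2 -4 0 0 0 0" --pt "-1 -4 0 0 0 0" --pt "0 -3 0 0 0 0" --pt "0 0 0 0 0 0"

```text
time: 3.73
tool_pos: [0.5144, -0.1962, 0.093]
tool_rot: [-0.0, 1.0, 0.001, -0.001]
contact_force: [-0.2, 0.3, 0.7]
gripper_width: -0.003
grasp_force: 0.1
```

play_rows --pt "0 -2 0 0 0 0" --pt "0 -2 0 0 0 0" --pt "0 0 0 0 0 0"

```text
time: 3.98
tool_pos: [0.5145, -0.1941, 0.0932]
tool_rot: [0.002, 1.0, 0.0, -0.001]
contact_force: [-1.6, -5.3, -0.1]
gripper_width: -0.0
grasp_force: 3.1
```

play_rows --pt "0 -2 0 0 0 0" --pt "0 -1 0 0 0 0" --pt "0 0 0 0 0 0"

```text
time: 4.23
tool_pos: [0.5145, -0.1935, 0.0933]
tool_rot: [0.004, 1.0, 0.0, -0.0]
contact_force: [-2.7, -15.2, -3.0]
gripper_width: -0.0
grasp_force: 7.1
```

At the stop: 15 N of resistance. Backing off and rising to spout height.

play_rows --pt "0 8 0 0 0 0" --pt "0 15 0 0 0 0" --pt "0 0 -35 0 0 0" --pt "0 0 -35 0 0 0" --pt "0 0 -26 0 0 0"

```text
time: 4.65
tool_pos: [0.5154, -0.2137, 0.1916]
tool_rot: [-0.0, 1.0, -0.0, 0.001]
contact_force: [0.9, -0.7, -0.4]
gripper_width: -0.0
grasp_force: 0.0
```

play_rows --pt "-13 -35 0 0 0 0" --pt "-13 -35 0 0 0 0" --pt "-13 -35 0 0 0 0" --pt "-13 -30 0 0 0 0" --pt "0 0 0 0 0 0"

```text
time: 5.07
tool_pos: [0.4611, -0.0742, 0.1888]
tool_rot: [-0.002, 1.0, 0.002, -0.001]
contact_force: [0.4, -0.9, -0.5]
gripper_width: 0.004
grasp_force: 0.0
```

Run:
```python
from plant import manip, imaging
import cv2
s=manip.state();print(s["tool_pos"],s["contact_force"])
f=imaging.grab_frame("top"); a=f["image"][165:305,215:415]
f=imaging.grab_frame("wrist"); 
cv2.imwrite("pics/m1.png",cv2.vconcat([cv2.resize(a,(400,280)),cv2.resize(f["image"],(400,300))])[:,:,::-1])
```

```text
[ 0.46113724 -0.07417528  0.18879585] [ 0.39311652 -0.89632177 -0.52043656]
```

View pics/m1.png

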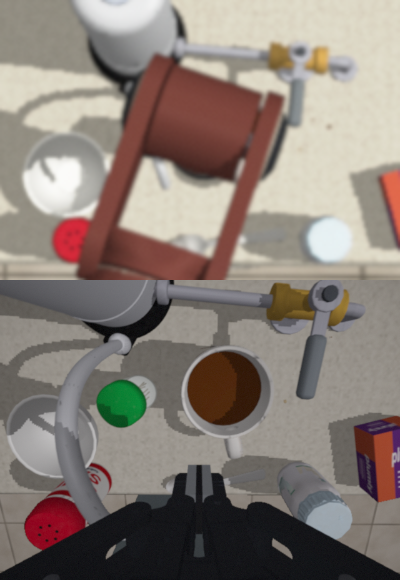

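The lever is shut and square to the pipe. The spout is untouched and the fingertip is on its mug side, so I'll push it left.

play_rows --pt "-5 -12 0 0 0 0" --pt "-5 -10 0 0 0 0" --pt "-3 -8 0 0 0 0" --pt "-3 -8 0 0 0 0" --pt "-3 -8 0 0 0 0"

```text
time: 5.58
tool_pos: [0.4437, -0.0315, 0.1893]
tool_rot: [0.0, 1.0, 0.0, 0.0]
contact_force: [-0.1, 0.9, -0.1]
gripper_width: -0.001
grasp_force: 0.3
```

play_rows --pt "-3 -8 0 0 0 0" --pt "-2 -8 0 0 0 0" --pt "-1 -8 0 0 0 0" --pt "0 -8 0 0 0 0" --pt "0 -8 0 0 0 0"

```text
time: 6.0
tool_pos: [0.4377, 0.0089, 0.1893]
tool_rot: [0.0, 1.0, 0.0, -0.0]
contact_force: [0.3, -0.2, 0.0]
gripper_width: -0.001
grasp_force: 0.3
```

play_rows --pt "1 -8 0 0 0 0" --pt "2 -8 0 0 0 0" --pt "2 -6 0 0 0 0" --pt "2 -4 0 0 0 0" --pt "0 0 0 0 0 0"

```text
time: 6.42
tool_pos: [0.4452, 0.0348, 0.1893]
tool_rot: [-0.0, 1.0, 0.001, 0.0]
contact_force: [-0.1, -0.1, -0.2]
gripper_width: 0.001
grasp_force: 0.0
```

Run:
```python
from plant import manip, imaging
import cv2,numpy as np
s=manip.state();print(s["tool_pos"],s["contact_force"])
f=imaging.grab_frame("wrist");g=imaging.grab_frame("scene")
np.savez("w2.npz",**f,p=s["tool_pos"])
np.savez("s2.npz",**g)
cv2.imwrite("pics/m2.png",cv2.vconcat([cv2.resize(g["image"][190:350,225:405],(480,427)[:2]),cv2.resize(f["image"],(480,360))])[:,:,::-1][:790][:, :][::1] if 0 else cv2.hconcat([cv2.resize(g["image"][200:350,230:380],(360,360)),cv2.resize(f["image"],(440,360))])[:,:,::-1])
```

```text
[0.44520645 0.03484782 0.18927382] [-0.06092875 -0.05292156 -0.15142525]
```

View pics/m2.png

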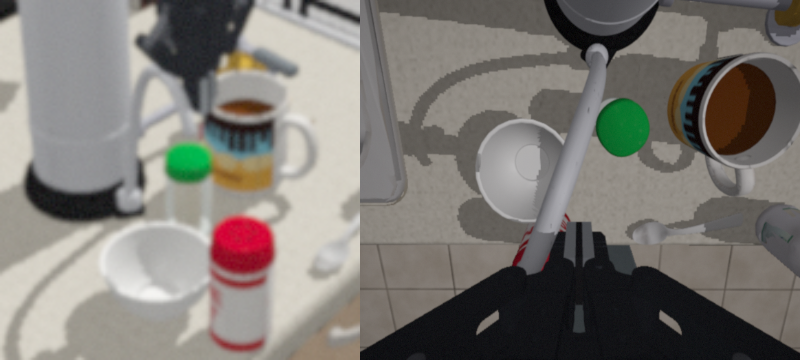

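The spout has moved about halfway. Its outlet is at about scene px (309,254), and the finger lies against the tube's mug side.

Run:
```python
from h import *
g=np.load("s2.npz");O=ray(g,309,253,.178);A=np.array([.548,.011,.178]);B=np.array([.4435,.0879,.178])
a=lambda X:np.degrees(np.arctan2(X[1]-A[1],X[0]-A[0]))
print(O,a(O),a(B),"goal px",proj(g,B))
f=np.load("w2.npz");M=f["mount"];C=f["p"]+M[:3,3]*[1,-1,-1]
for u,v,z in((523-360,170,.05),):
    d=M[:3,:3]@np.array([(u*640/440-f["cx"])/f["fx"],(v*480/360-f["cy"])/f["fy"],1])*[1,-1,-1]
    print("bowl",C+d*(z-C[2])/d[2])
```

```text
[0.4304 0.0601 0.178 ] 157.3386339211625 143.651199592382 goal px (np.float64(294.1), np.float64(256.9))
bowl [0.44881454 0.08900388 0.05      ]
```

play_rows --pt "1 -5 0 0 0 0" --pt "2 -5 0 0 0 0" --pt "1 -5 0 0 0 0" --pt "1 -4 0 0 0 0" --pt "1 -2 0 0 0 0"

```text
time: 6.93
tool_pos: [0.4509, 0.0557, 0.1893]
tool_rot: [-0.0, 1.0, 0.0, -0.0]
contact_force: [-0.4, -1.2, 1.3]
gripper_width: 0.003
grasp_force: 0.2
```

play_rows --pt "0 -1 0 0 0 0" --pt "0 0 0 0 0 0"

```text
time: 7.1
tool_pos: [0.4508, 0.0564, 0.1893]
tool_rot: [-0.0, 1.0, 0.0, -0.0]
contact_force: [0.0, 0.3, -0.1]
gripper_width: -0.002
grasp_force: 0.0
```

Run:
```python
from plant import manip, imaging
import cv2,numpy as np
s=manip.state();print(s["tool_pos"],s["contact_force"])
g=imaging.grab_frame("scene");f=imaging.grab_frame("wrist")
np.savez("s3.npz",**g)
cv2.imwrite("pics/m3.png",cv2.hconcat([cv2.resize(g["image"][220:340,240:360],(480,480),interpolation=cv2.INTER_CUBIC),cv2.resize(f["image"],(320,480))])[:,:,::-1])
```

```text
[0.45079002 0.05636459 0.18926481] [ 0.02811846  0.2662747  -0.10533349]
```

View pics/m3.png

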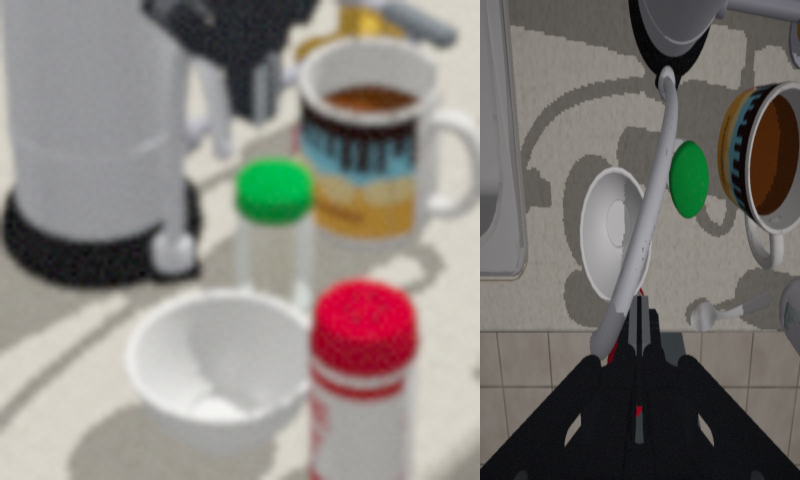

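The outlet is at scene px (295.5,257.5) and the goal is (294,257), so it is over the bowl's middle. Backing off.

play_rows --pt "-3 5 0 0 0 0" --pt "-6 15 0 0 0 0" --pt "-10 30 0 0 0 0" --pt "-10 30 0 0 0 0" --pt "0 35 -20 0 0 0"

```text
time: 7.62
tool_pos: [0.4179, -0.0588, 0.2049]
tool_rot: [-0.001, 1.0, 0.001, -0.004]
contact_force: [-0.6, 0.5, -0.8]
gripper_width: -0.001
grasp_force: 0.0
```

play_rows --pt "0 35 -20 0 0 0" --pt "0 35 -20 0 0 0" --pt "0 35 -20 0 0 0" --pt "0 0 0 0 0 0" --pt "0 0 0 0 0 0"

```text
time: 8.03
tool_pos: [0.4219, -0.1658, 0.2708]
tool_rot: [0.001, 1.0, -0.002, 0.001]
contact_force: [-0.5, 0.1, 0.7]
gripper_width: 0.002
grasp_force: 0.0
```

Run:
```python
from plant import manip, imaging
import cv2,numpy as np
s=manip.state();print(s["tool_pos"],s["contact_force"])
g=imaging.grab_frame("scene");f=imaging.grab_frame("top")
cv2.imwrite("pics/m4.png",cv2.hconcat([cv2.resize(g["image"][220:340,240:360],(400,400)),cv2.resize(f["image"][165:305,215:375],(400,400))])[:,:,::-1])
```

```text
[ 0.42192725 -0.16584887  0.27076854] [-0.48797565  0.12812173  0.71273859]
```

View pics/m4.png

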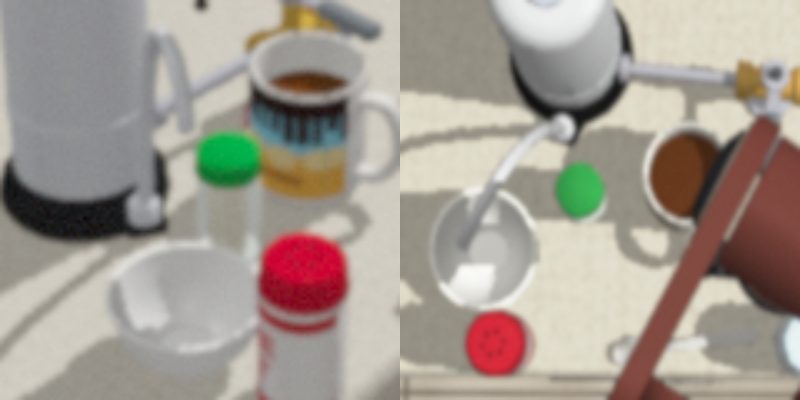

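The outlet is at scene px (295,258.4), still over the bowl's middle, and nothing else has moved. Handing in.

```bash
python3 -c "
from plant import manip
print(manip.job_done())"
```

```text
the job is handed in; nothing more can be done
None
```

The valve lever is at its stop, square to the pipe, and the spout's outlet hangs over the middle of the bowl (within a few mm by camera); the job is handed in, with no verdict shown.

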